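# Shift a tube rocker into third gear through its H gate

### The job

The speed lever of the tube rocker stands in the left-hand lane of its H-shaped gate. Only pushing it with the fingers, never gripping it, bring it to the cross channel, push it across into the right-hand lane, then forward (towards the tube platform) until it is fully home in the third slot, the one marked with three green dots. Leave it there, and do not disturb the jar, tube rack, bottle or sharps box.

Things in the scene. Friction and masses are not known exactly. Their poses are not given: they have to be found in the camera images.
- rocker: White tube rocker fixed to the bench, 390 mm long (x), 300 mm wide (y), deck top 90 mm above the bench. Origin: at bench height under the middle of the H gate; housing from 90 mm behind it to 300 mm forward. +x = forward (from gate to tube platform), +y = left, z up; turned at most 0.4 rad from the robot's axes. Platform starts 127 mm forward; its lying tubes' tops are 115 mm above the bench.
- gate_center (a point): Middle of the H gate, on its aluminium plate's top face, 103 mm above the bench; axes as the rocker's. Plate 104 x 96 mm. Two lanes along x, 18 mm wide, 68 mm long, at y = +22 mm (left) and -22 mm (right); cross channel along y at x = 0, 22 mm wide, corners rounded 6 mm. Slots: 1 left forward (one dot), 2 left back (two), 3 right forward (three green), 4 right back (four).
- slot3 (a point): Third slot: where the axis of the lever's 11 mm thick stick stands when fully home, on the plate's top face, 25.5 mm forward and 22 mm right of gate_center.
- knob_center (a point): Centre of the lever's knob: black upright block, 36 x 36 mm over four grey side pads, 46 mm tall, red cap (top 33 mm above this centre). Lever pivots 5 mm above the bench under gate_center, 140 mm from this point: 145 mm above the bench when upright, about 37 mm forward/back and 36 mm left/right of gate_center at the stops. It stays where left; about 3 N at the knob moves it.
- pad_front: Grey pad on the knob's forward side, 26 mm wide x 40 mm tall; origin at the middle of its outer face, 18 mm forward of knob_center. Pushing on it moves the lever backward.
- pad_back: Same on the backward side, 18 mm behind knob_center. Pushing on it moves the lever forward.
- pad_left: Same on the left side, 18 mm left of knob_center. Pushing on it moves the lever right.
- pad_right: Same on the right side, 18 mm right of knob_center.
- lever_across (a joint): Lever's lean across, rad: -0.25 at the left stop, +0.25 at the right stop; about 0.20 to 0.25 inside the right-hand slots, -0.20 to -0.25 inside the left-hand ones.
- lever_fore (a joint): Lever's lean fore and aft, rad: 0 in the middle of the cross channel, +0.27 at the forward stop (fully home), -0.27 at the backward stop. At the start anywhere along the left lane. The stick can cross only with this within about 0.055 of 0 (the rounded corners guide it a little beyond).
- jar: Small amber jar with a blue cap, 36 mm diameter, 45 mm tall, standing loose on the rocker's deck near its back left corner, about 118 mm left and 55 mm behind gate_center; top 135 mm above the bench. Origin at its underside. Leave alone.
- rack: White tube rack 160 x 75 mm with capped tubes, 82 mm tall, loose on the bench to the left of the rocker. Origin at its underside. Leave alone.
- bottle: White bottle, 56 mm diameter, 120 mm tall, loose on the bench to the right of the rocker. Origin at its underside. Leave alone.
- sharps_box: Yellow sharps box with a red lid, 120 x 110 mm, 142 mm tall, loose on the bench to the right of the rocker, farther forward. Origin at its underside. Leave alone.

How it is judged:
By the outcome, as a careful person would: the job done as asked, in the order asked, and still so for the second after the job is handed in, with the robot touching nothing.
It also fails if it takes over 64 s, if anything falls off the work surface, if the arm or the gripper's body presses on something with over 40 N, if the wrist force passes 120 N, or if a joint passes its speed limit or range.

### The arm

A 6-joint arm with a two-finger parallel gripper is mounted at the origin on the work surface. World frame = base frame: x ahead of the robot, y to its left, z up, the work surface at z = 0. Lengths are in mm, angles in rad, forces in N, time in s.
With the tool pointing down it reaches from about 350 to 875 mm from the base axis. Payload 4.2 kg.
Tool frame: the origin (TCP) lies where the fingers leave the gripper's body, on its centre line; the fingertips stand ahead of it and the grasp point (between the pads) lies 54 mm ahead of it (arm.nose_length is the z of the fingertips in the tool frame, in mm); z points along the fingers, x is the direction in which the jaws open and shut, and the axes are right-handed (so a half turn about z gives the same grasp; the last joint's range is limited). The gripper opens to 85 mm and grips with 20 to 120 N. Pads are 22 mm wide; open, the fingers measure 114 mm over their backs; the gripper's body (76 mm by 85 mm) begins 54 mm behind the grasp point. The pads swing forward as they close: fully open they stand 13 mm farther back than shut.
Start: joints at [1.469, 0.385, 0.008, 0, -1.194, -0.259], TCP at [220.606, 584.75, 303.912] pointing down, gripper open.
Joint ranges: [-3.14, 3.14], [-1.21, 2.06], [-1.07, 1.41], [-3.16, 2.05], [-2.99, -0.16], [-3.1, 3.1]. Speed limits (rad/s): [2.79, 2.79, 3.14, 3.14, 3.14, 3.14].

### API

Orientations are given as a unit quaternion [x, y, z, w].
In Python, from bench import arm, imaging, job_done gives the robot as it stands.
- The arm moves only by the shell command python3 -m crank 'ROWS' [OPENING]. ROWS is a JSON object of lists of equal length, an entry for each row: "delta_pos": the shift along the tool's x, y, z in m, a list of three; "twist": the turn about the tool's z in rad. In form: {"delta_pos": [[tx, ty, tz], ...], "twist": [twist, ...]}. A call has 1 to 8 rows; each row shifts and turns the commanded pose from where the row before left it, along the tool's axes as they then stand; what a row does not reach is not made up. A row lasts 1/12 s, in which the tool goes at most 41.7 mm and 7.16 degrees, less where a joint would pass 70% of its speed; a pose out of reach is approached as far as the arm can. A call is refused whole if a number of a shift passes 0.0417 or a number of a turn 0.125, either way. A call with a gripper value outside its range is refused whole. OPENING is the opening, from 0 (shut) to 1 (fully open), set as the call begins (- or left out, the last holds). The fingers move at their own pace and stop on an object; the grip force is fixed at half the most. Time passes only in rows, so rows that do not move let the fingers close. It gives the time, the measured TCP pose, the force and the opening at its end, in the units of the state.
- arm.read_state(): the state, without advancing time (a new reading comes with each control period).
- imaging.get_image(name): name is "scene" or "top"; returns (picture, depth): 420x560x3 uint8, blue, green, red; 420x560 float32, mm along the optical axis (not along the pixel's ray), 0 where there is no reading.
- imaging.camera_model(name): a dict with "vfov" (degrees; the focal length in pixels is half the picture's height over the tangent of half this angle, whatever the lens; pixels are square), "cx", "cy" (the principal point, pixels), "T" (4x4, takes a point from camera to world coordinates). Camera axes: x right, y up, looking along -z (the intrinsics and any distortion apply to the point x, -y, -z); pixel columns grow to the right and rows downward; lengths in mm; the calibration is good to about 2 mm. A picture is of the moment at which its call begins. camera_model takes no time and is no camera call.
- job_done(): hands the job in, once; it reports no verdict.
The state is a dict: "clock": time; "joints": joint angles; "joint_vel": joint speeds; "joint_efforts": joint torques, N m; "position": TCP position; "ee_rot": TCP orientation; "contact_force": force on the tool from outside, world axes, zero at the start; "wrist_torque": the same for the moment, N m; "gripper_width": finger opening in mm.
Only numpy, scipy, OpenCV 4.12 (cv2) and the standard library are available. Lean on these libraries where they do the work, as an engineer would, in place of code of your own. Each camera call takes 0.05 s, during which the arm holds its last target.

## Working session

There is one attempt and no reset: what is moved stays moved. The work goes in short steps, Python scripts to look and compute and a shell command to move; the robot and the scene stay as the last step left them, time stands still between calls to the robot, and variables do not carry over. Pictures are saved under pics/ and viewed, and the job is handed in when it is done.

```bash
ls; mkdir -p pics; python3 - <<'E'
from bench import arm, imaging
import cv2, numpy as np
print(arm.read_state(), arm.nose_length)
for n in("scene","top"):
    p,d=imaging.get_image(n); cv2.imwrite(f"pics/{n}0.png",p); np.savez(f"pics/{n}0.npz",p=p,d=d); print(imaging.camera_model(n))
E
```

```text
pics
{'clock': 0.0, 'joints': array([ 1.46860385e+00,  3.85544219e-01,  6.65256110e-03, -4.98370033e-04,
       -1.19401692e+00, -2.58641018e-01]), 'joint_vel': array([ 0.00057237, -0.00096951,  0.00052198, -0.00017854,  0.00109721,
        0.00078266]), 'joint_efforts': array([ 5.63470658e-04, -3.92281079e+01,  1.88400882e+01,  4.18611601e+00,
       -4.57308037e-03,  1.80741907e-06]), 'position': array([220.46075281, 584.37575627, 302.83942567]), 'ee_rot': array([-5.68670844e-01,  8.22564467e-01, -6.52393130e-04, -8.62220373e-04]), 'contact_force': array([ 0.53890674,  0.75932821, -0.29483732]), 'wrist_torque': array([0.0338822 , 0.02666576, 0.00334534]), 'gripper_width': 85.5523574457512} 72.6
{'vfov': 47.05137746408991, 'cx': 275.14097418048635, 'cy': 216.0573923817076, 'T': array([[-1.59946311e-01, -7.04293306e-01,  6.91656068e-01,
         1.33179172e+03],
       [ 9.87100880e-01, -1.19085714e-01,  1.07006758e-01,
         1.54439013e+02],
       [ 7.00221280e-03,  6.99849650e-01,  7.14255862e-01,
         8.77623826e+02],
       [ 0.00000000e+00,  0.00000000e+00,  0.00000000e+00,
         1.00000000e+00]])}
{'vfov': 51.033451121928266, 'cx': 276.27186908548634, 'cy': 204.0710473977102, 'T': array([[ 2.79681805e-02,  9.93219066e-01, -1.12843553e-01,
         4.72820462e+02],
       [-9.99332344e-01,  3.04365684e-02,  2.02109251e-02,
         5.72554767e+01],
       [ 2.35084467e-02,  1.12202949e-01,  9.93407193e-01,
         1.12355028e+03],
       [ 0.00000000e+00,  0.00000000e+00,  0.00000000e+00,
         1.00000000e+00]])}
```

View pics/scene0.png

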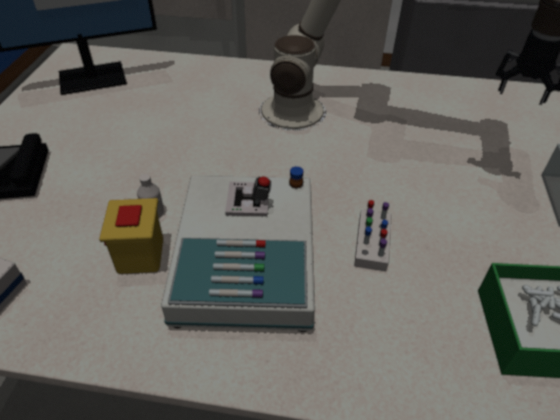

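View pics/top0.png

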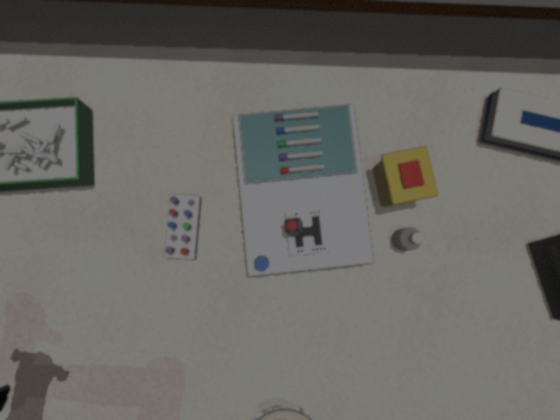

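Top view shows the rocker (≈240–370, 105–275), with the knob's red cap near (292,226), the H gate near (308,232) and the jar at (262,263). The scene view shows the knob at (262,187). I'll zoom in and measure.

```bash
cat > h.py <<'E'
from bench import arm, imaging
import cv2, numpy as np
def ray(n,u,v):
    m=imaging.camera_model(n); f=210/np.tan(np.radians(m['vfov']/2)); T=np.array(m['T'])
    d=np.array([(u-m['cx'])/f,-(v-m['cy'])/f,-1.]); return T[:3,3],T[:3,:3]@d
def on(n,u,v,z):
    o,d=ray(n,u,v); return o+d*(z-o[2])/d[2]
def pts(n,dep):
    m=imaging.camera_model(n); f=210/np.tan(np.radians(m['vfov']/2)); T=np.array(m['T'])
    v,u=np.mgrid[:420,:560]; P=np.stack([(u-m['cx'])/f*dep,-(v-m['cy'])/f*dep,-dep],-1)
    return P@T[:3,:3].T+T[:3,3]
def two(u1,v1,u2,v2):
    (a,d),(b,e)=ray("top",u1,v1),ray("scene",u2,v2)
    s=np.linalg.lstsq(np.stack([d,-e],1),b-a,rcond=None)[0]
    p,q=a+d*s[0],b+e*s[1]; return (p+q)/2,np.linalg.norm(p-q)
def redcap(n,p,box):
    x0,y0,x1,y1=box; c=p[y0:y1,x0:x1].astype(int)
    m=((c[...,2]>90)&(c[...,2]>2*c[...,1])&(c[...,2]>2*c[...,0]))
    v,u=np.nonzero(m); return u.mean()+x0,v.mean()+y0,m.sum()
E
python3 - <<'E'
from h import *
for n,b in(("top",(230,90,390,290)),("scene",(160,160,330,340))):
    z=np.load(f"pics/{n}0.npz"); p=z['p']; x0,y0,x1,y1=b
    cv2.imwrite(f"pics/{n}_z.png",cv2.resize(p[y0:y1,x0:x1],None,fx=3,fy=3,interpolation=2)) if n=="scene" else cv2.imwrite(f"pics/{n}_z.png",cv2.resize(p[190:290,230:390],None,fx=5,fy=5,interpolation=2))
    P=pts(n,z['d'])
    print(n)
    # rocker silhouette: points z 80-97
    m=(P[...,2]>84)&(P[...,2]<97)&(z['d']>0); m=cv2.morphologyEx(m.astype(np.uint8),cv2.MORPH_OPEN,np.ones((3,3)))
    k,l,st,ce=cv2.connectedComponentsWithStats(m); i=1+st[1:,4].argmax(); print(st[i],ce[i])
    Q=P[l==i]; print(Q[:,2].mean()); print(cv2.minAreaRect(Q[:,:2].astype(np.float32)))
a=redcap("top",np.load("pics/top0.npz")['p'],(275,205,320,260)); b=redcap("scene",np.load("pics/scene0.npz")['p'],(240,165,285,205))
print(a,b,two(*a[:2],*b[:2]))
E
```

```text
top
[  233   105   141   172 10256] [304.81376755 216.2825663 ]
89.57319440031618
((630.7861328125, -23.831893920898438), (389.5465393066406, 299.6319274902344), 7.467708587646484)
scene
[ 162  176  153  136 7978] [245.40323389 226.95274505]
89.00745131717794
((633.4334716796875, -21.553802490234375), (391.9849548339844, 299.3086242675781), 7.59665584564209)
(np.float64(291.2089552238806), np.float64(224.8955223880597), np.int64(67)) (np.float64(263.4651162790698), np.float64(179.6046511627907), np.int64(43)) (array([536.75437281,   4.18089846, 167.84197983]), np.float64(0.3133382863312601))
```

View pics/top_z.png

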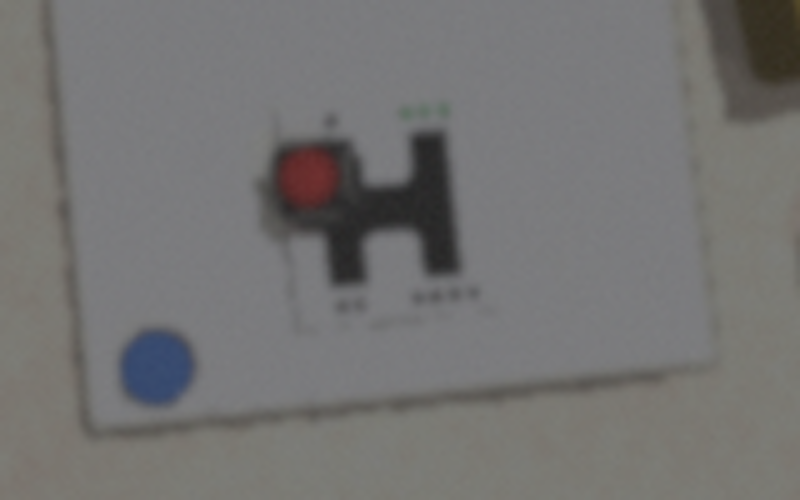

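View pics/scene_z.png

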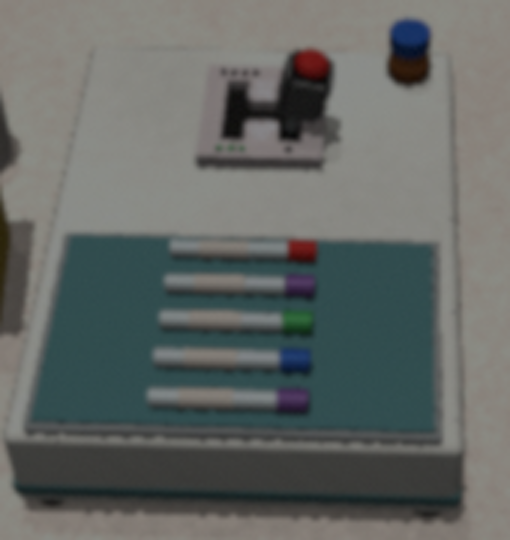

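```bash
cat >> h.py <<'E'
G=np.array([0,0.]);
E
python3 - <<'E'
from h import *
for n,b in(("top",(284,208,326,252)),("scene",(228,180,272,214))):
    p=np.load(f"pics/{n}0.npz")['p']; x0,y0,x1,y1=b
    g=p.max(2)[y0:y1,x0:x1]; m=(g<62).astype(np.uint8)
    print(n); print('\n'.join(''.join('#' if q else '.' for q in r) for r in m))
print(on("top",307.6,231.6,103))
E
```

```text
top
..........................................
..........................................
..........................................
..........................................
..........................................
..........................................
..........................................
..........................................
..........................................
..............................####........
.............................#####........
...........####..............######.......
..#.........###..............######.......
..#..........##..............######.......
.............................######.......
................#............######.......
................#............######.......
................#............######.......
................##..........#######.......
..............#####........########.......
.............######################.......
............########################......
..##........########################......
..###.....##########################......
..####..############################......
...##################
[... 1672 characters left out ...]
#..#...##################....
.......#######...........##############.....
.......######............############.......
......#######............#########..........
......#######............########...........
......#######............#######............
.......#####.............#######............
..........................######............
............................................
............................................
............................................
............................................
............................................
............................................
#####.......................................
[526.65587642 -38.05748465 103.        ]
```

```bash
python3 - <<'E'
from h import *
a=np.radians(7.5); f=np.array([np.cos(a),np.sin(a)]); l=np.array([-f[1],f[0]])
for n,u,v in(("top",316.6,230.2),("scene",238.3,196.6)):
    q=on(n,u,v,103)[:2]; print(n,q, q+22*l)
for c in([630.79,-23.83],[633.43,-21.55]): print(np.array(c)-105*f)
for n in ("top","scene"):
    z=np.load(f"pics/{n}0.npz"); P=pts(n,z['d']); 
    G=np.array([527.5,-37.]); d=P[...,:2]-G; F=d@f; L=d@l
    for nm,zz in(("cap",(160,190)),):
        m=(abs(F)<60)&(abs(L)<70)&(P[...,2]>zz[0])&(P[...,2]<zz[1]); print(n,m.sum(),F[m].mean(),L[m].mean(),P[...,2][m].mean(),P[...,2][m].max())
p,_=two(291.21,224.9,263.47,179.6); d=p[:2]-G; print(d@f,d@l)
E
```

```text
top [530.51854551 -58.9456643 ] [527.64696928 -37.13387735]
scene [533.1493091  -56.77155139] [530.27773288 -34.95976444]
[526.68828956 -37.53525018]
[529.32828956 -35.25525018]
top 190 11.784196243921224 35.59717336984089 167.54297973372584 174.9699831452334
scene 124 19.65706125031434 37.778279416850744 166.801728007653 173.90108148187892
14.540116644659749 39.62544689604899
```

```bash
cat >> h.py <<'E'
G=np.array([528.5,-36.2]); A=np.radians(7.5); Fv=np.array([np.cos(A),np.sin(A)]); Lv=np.array([-Fv[1],Fv[0]])
from scipy.spatial.transform import Rotation as Ro
def st():
    s=arm.read_state(); d=s['position'][:2]-G; R=Ro.from_quat(s['ee_rot']).as_matrix(); x=R[:,0]
    c=s['contact_force'][:2]
    print("t%.2f fore %.1f left %.1f z %.1f | xang-err deg %.2f tilt %.3f | F fore %.1f left %.1f z %.1f | w %.1f"%(s['clock'],d@Fv,d@Lv,s['position'][2],np.degrees(np.arctan2(x[1],x[0]))+82.5,R[2,2],c@Fv,c@Lv,s['contact_force'][2],s['gripper_width']))
def lever(tag,crop=True):
    a,_=imaging.get_image("top"); b,_=imaging.get_image("scene")
    u=redcap("top",a,(275,200,345,265)); w=redcap("scene",b,(215,150,285,215))
    print(u,w)
    if u[2]>15 and w[2]>15:
        p,e=two(*u[:2],*w[:2]); d=p[:2]-G; print("cap fore %.1f left %.1f z %.1f err %.1f lean fore~%.3f across~%.3f"%(d@Fv,d@Lv,p[2],e,d@Fv/170,-d@Lv/170))
    im=np.hstack([cv2.resize(a[190:290,250:370],None,fx=3.3,fy=3.3,interpolation=2),cv2.resize(b[140:240,190:310],None,fx=3.3,fy=3.3,interpolation=2)])
    cv2.imwrite(f"pics/{tag}.png",im)
E
python3 -m crank '{"delta_pos":[[0,0,0],[0,0,0],[0,0,0],[0,0,0]],"twist":[-0.123,-0.123,-0.123,-0.123]}' 0
python3 -c "from h import *; st()"
```

```text
clock: 0.43
position: [220.5, 584.5, 303.2]
ee_rot: [0.754, -0.657, 0.0, 0.001]
contact_force: [0.7, -0.9, 0.1]
gripper_width: 39.0
t0.43 fore -224.3 left 655.6 z 303.2 | xang-err deg 0.36 tilt -1.000 | F fore 0.5 left -0.9 z 0.1 | w 39.0
```

```bash

python3 -m crank '{"delta_pos":[[0.031,-0.014,0],[0.031,-0.014,0],[0.031,-0.014,0],[0.031,-0.014,0],[0.031,-0.014,0],[0.031,-0.014,0],[0.031,-0.014,0],[0.031,-0.014,0]],"twist":[0,0,0,0,0,0,0,0]}' 0
python3 -m crank '{"delta_pos":[[0.031,-0.014,0],[0.031,-0.014,0],[0.031,-0.014,0],[0.031,-0.014,0],[0.031,-0.014,0],[0.031,-0.014,0],[0.031,-0.014,0],[0.031,-0.014,0]],"twist":[0,0,0,0,0,0,0,0]}' 0
python3 -c "from h import *; st()"
```

```text
clock: 1.1
position: [364.5, 351.8, 303.6]
ee_rot: [0.752, -0.659, -0.0, 0.0]
contact_force: [1.4, 0.6, -0.8]
gripper_width: 0.0
clock: 1.77
position: [507.9, 120.7, 303.6]
ee_rot: [0.752, -0.659, -0.0, 0.0]
contact_force: [0.4, 1.3, -0.1]
gripper_width: 0.1
t1.77 fore 0.1 left 158.2 z 303.6 | xang-err deg 0.02 tilt -1.000 | F fore 0.5 left 1.2 z -0.1 | w 0.1
```

```bash

python3 -m crank '{"delta_pos":[[0.0315,-0.0135,0],[0.0315,-0.0135,0],[0.0315,-0.0135,0],[0.0315,-0.0135,0],[0,0,0],[0,0,0]],"twist":[0,0,0,0,0,0]}' 0
python3 -c "from h import *; st(); lever('a')"
```

```text
clock: 2.27
position: [577.8, 2.8, 302.8]
ee_rot: [0.751, -0.661, -0.001, 0.001]
contact_force: [-0.7, 0.2, -0.3]
gripper_width: 0.1
t2.27 fore 54.0 left 32.2 z 302.8 | xang-err deg -0.18 tilt -1.000 | F fore -0.6 left 0.3 z -0.3 | w 0.1
(np.float64(nan), np.float64(nan), np.int64(0)) (np.float64(nan), np.float64(nan), np.int64(0))h.py:19: RuntimeWarning: Mean of empty slice.
  v,u=np.nonzero(m); return u.mean()+x0,v.mean()+y0,m.sum()
  ret = ret.dtype.type(ret / rcount)
```

View pics/a.png

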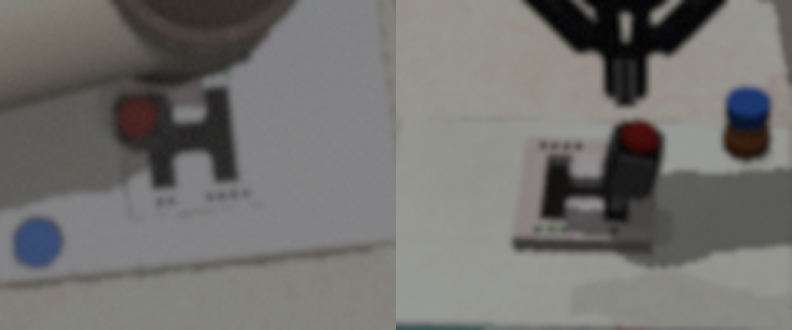

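The cap is now in the arm's shade (top crop ≈(138,117), scene crop ≈(638,137)), so I'll lower the red threshold. The fingers are closed and hang forward of the knob, clear to descend.

```bash
sed -i 's/\[...,2\]>90/[...,2]>55/' h.py
python3 -m crank '{"delta_pos":[[0,0,0.025],[0,0,0.025],[0,0,0.025],[0,0,0.025],[0,0,0],[0,0,0]],"twist":[0,0,0,0,0,0]}' 0
python3 -c "from h import *; st(); lever('b')"
```

```text
clock: 2.87
position: [576.9, 5.4, 203.4]
ee_rot: [0.753, -0.658, -0.001, 0.001]
contact_force: [0.8, 0.4, 0.2]
gripper_width: 0.1
t2.87 fore 53.4 left 34.9 z 203.4 | xang-err deg 0.14 tilt -1.000 | F fore 0.8 left 0.3 z 0.2 | w 0.1
(np.float64(291.4230769230769), np.float64(225.03846153846155), np.int64(26)) (np.float64(nan), np.float64(nan), np.int64(0))h.py:19: RuntimeWarning: Mean of empty slice.
  v,u=np.nonzero(m); return u.mean()+x0,v.mean()+y0,m.sum()
  ret = ret.dtype.type(ret / rcount)
```

View pics/b.png

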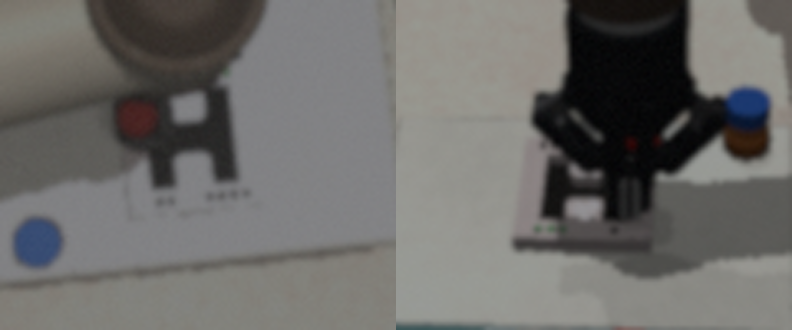

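The fingers are down in front of the knob and touch nothing. The linkage "wings" spread sideways along tool x, so I'll always push along tool y. Now I push backward.

```bash
cat >> h.py <<'E'
def cap(tag=None):
    a,_=imaging.get_image("top"); u=redcap("top",a,(265,195,355,270)); 
    if u[2]>5:
        p=on("top",u[0],u[1],170); d=p[:2]-G; print("top cap n%d fore %.1f left %.1f lean fore~%.3f across~%.3f"%(u[2],d@Fv,d@Lv,d@Fv/168,-d@Lv/168))
    if tag: cv2.imwrite(f"pics/{tag}.png",cv2.resize(a[170:290,230:390],None,fx=4,fy=4,interpolation=2))
E
python3 -c "from h import *; cap()"
python3 -m crank '{"delta_pos":[[0,0.003,0],[0,0.003,0],[0,0.003,0],[0,0.003,0],[0,0.003,0],[0,0,0]],"twist":[0,0,0,0,0,0]}' 0
python3 -c "from h import *; st(); cap()"
```

```text
top cap n37 fore 13.3 left 39.5 lean fore~0.079 across~-0.235
clock: 3.52
position: [563.3, 2.6, 205.0]
ee_rot: [0.752, -0.659, 0.001, -0.001]
contact_force: [2.6, 0.2, 1.2]
gripper_width: 0.3
t3.52 fore 39.6 left 34.0 z 205.0 | xang-err deg 0.04 tilt -1.000 | F fore 2.6 left -0.1 z 1.2 | w 0.3h.py:19: RuntimeWarning: Mean of empty slice.
  v,u=np.nonzero(m); return u.mean()+x0,v.mean()+y0,m.sum()
  ret = ret.dtype.type(ret / rcount)
```

Contact was felt where predicted (tool fore ≈39.6). About 10.5 mm more brings the lever to mid-channel.

```bash

python3 -m crank '{"delta_pos":[[0,0.003,0],[0,0.003,0],[0,0.003,0],[0,0.0015,0],[0,0,0],[0,0,0]],"twist":[0,0,0,0,0,0]}' 0
python3 -c "from h import *; st(); cap('c')" 2>/dev/null
```

```text
clock: 4.07
position: [552.2, 1.1, 203.9]
ee_rot: [0.752, -0.659, -0.0, 0.0]
contact_force: [1.9, 0.6, 1.5]
gripper_width: -0.0
t4.07 fore 28.3 left 33.9 z 203.9 | xang-err deg 0.02 tilt -1.000 | F fore 2.0 left 0.3 z 1.5 | w -0.0
```

View pics/c.png

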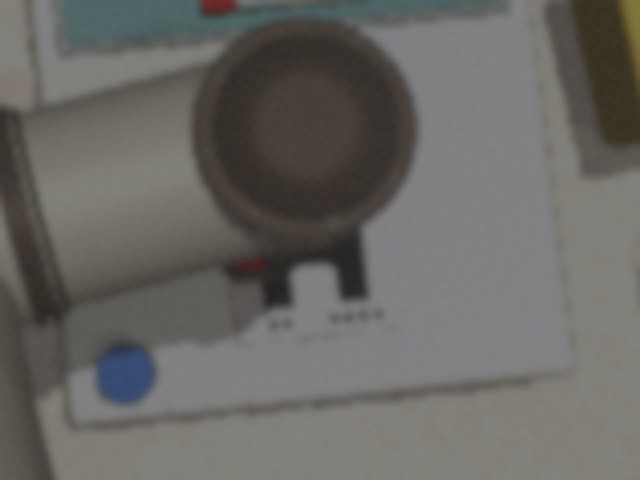

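Only the cap's edge is visible at (247,266). I'll back off, rise and look.

```bash

python3 -m crank '{"delta_pos":[[0,-0.01,0],[0,-0.01,0],[0,-0.005,-0.025],[0.0,0,-0.035],[0,0,-0.035],[-0.035,0,0],[-0.035,0,0],[0,0,0]],"twist":[0,0,0,0,0,0,0,0]}' 0
python3 -c "from h import *; st(); lever('d'); cap()" 2>/dev/null
```

```text
clock: 4.78
position: [567.9, 77.6, 298.8]
ee_rot: [0.753, -0.658, -0.001, -0.0]
contact_force: [-1.3, -0.7, -1.6]
gripper_width: -0.2
t4.78 fore 54.0 left 107.7 z 298.8 | xang-err deg 0.21 tilt -1.000 | F fore -1.4 left -0.5 z -1.6 | w -0.2
(np.float64(291.87951807228916), np.float64(231.289156626506), np.int64(83)) (np.float64(263.7808219178082), np.float64(176.52054794520546), np.int64(73))
cap fore -0.4 left 38.9 z 164.9 err 0.5 lean fore~-0.002 across~-0.229
top cap n87 fore -0.8 left 39.3 lean fore~-0.005 across~-0.234
```

View pics/d.png

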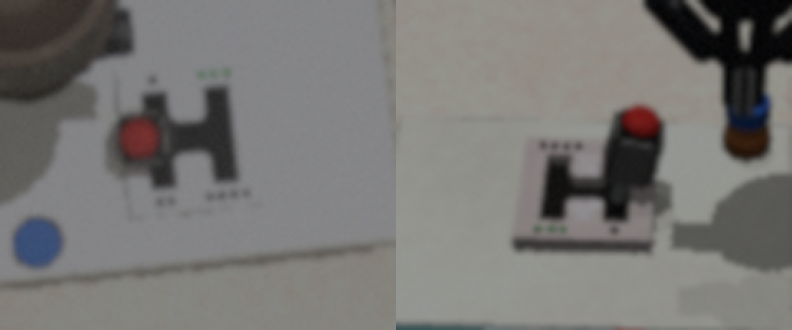

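The lever is centred in the cross channel (fore lean ≈0; cap at (139,138) in the top crop). Now I turn the tool 90° for the sideways push.

```bash
python3 -c "from h import *; print(arm.read_state()['joints'])"
python3 -m crank '{"delta_pos":[[0,0,0],[0,0,0],[0,0,0],[0,0,0],[0,0,0],[0,0,0],[0,0,0],[0,0,0]],"twist":[0.12,0.12,0.12,0.12,0.12,0.12,0.12,0.12]}' 0
python3 -m crank '{"delta_pos":[[0,0,0],[0,0,0],[0,0,0],[0,0,0],[0,0,0],[0,0,0]],"twist":[0.12,0.12,0.12,0.12,0.12,0.011]}' 0
python3 -c "from h import *; st(); print(arm.read_state()['joints'])"
```

```text
[ 4.12272303e-01  3.01413010e-01 -1.31326619e-01 -1.22719717e-04
 -1.14056335e+00  1.29045750e+00]
clock: 5.6
position: [568.1, 72.5, 298.1]
ee_rot: [-0.359, 0.933, -0.0, -0.001]
contact_force: [0.4, 1.0, 0.3]
gripper_width: -0.1
clock: 6.1
position: [568.1, 72.6, 298.2]
ee_rot: [-0.063, 0.998, -0.0, -0.001]
contact_force: [-0.2, 0.0, -0.0]
gripper_width: 0.3
t6.10 fore 53.4 left 102.7 z 298.2 | xang-err deg -90.23 tilt -1.000 | F fore -0.2 left 0.1 z -0.0 | w 0.3
[ 4.09920513e-01  3.00935014e-01 -1.31602309e-01 -3.97492832e-06
 -1.14024068e+00 -2.83116271e-01]
```

```bash

python3 -m crank '{"delta_pos":[[0.027,-0.013,0],[0.0265,-0.014,0],[0,0,0.025],[0,0,0.025],[0,0,0.025],[0,0,0.02],[0,0,0],[0,0,0]],"twist":[0,0,0,0,0,0,0,0]}' 0
python3 -c "from h import *; st(); lever('e')" 2>/dev/null
```

```text
clock: 6.77
position: [518.4, 39.3, 203.2]
ee_rot: [-0.066, 0.998, -0.001, -0.001]
contact_force: [0.2, -0.3, 0.6]
gripper_width: 0.1
t6.77 fore -0.2 left 76.2 z 203.2 | xang-err deg -89.93 tilt -1.000 | F fore 0.2 left -0.3 z 0.6 | w 0.1
(np.float64(nan), np.float64(nan), np.int64(0)) (np.float64(263.6142857142857), np.float64(176.55714285714285), np.int64(70))
```

View pics/e.png

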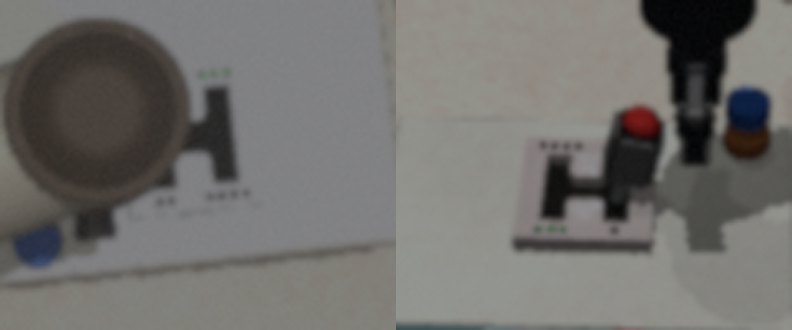

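The scene crop shows the fingers at (692,130), just left of the knob at (638,140) and clear of the jar. Pushing right.

```bash

python3 -m crank '{"delta_pos":[[0,-0.004,0],[0,-0.004,0],[0,-0.004,0],[0,-0.004,0],[0,-0.004,0],[0,-0.004,0],[0,-0.004,0],[0,0,0]],"twist":[0,0,0,0,0,0,0,0]}' 0
python3 -c "from h import *; st(); lever('f')" 2>/dev/null
python3 -m crank '{"delta_pos":[[0,-0.004,0],[0,-0.004,0],[0,-0.004,0],[0,-0.004,0],[0,0,0]],"twist":[0,0,0,0,0]}' 0
python3 -c "from h import *; st(); lever('f2')" 2>/dev/null
```

```text
clock: 7.53
position: [522.3, 11.7, 204.1]
ee_rot: [-0.065, 0.998, -0.0, 0.0]
contact_force: [-0.1, 3.4, 1.6]
gripper_width: -0.1
t7.53 fore 0.1 left 48.3 z 204.1 | xang-err deg -90.03 tilt -1.000 | F fore 0.3 left 3.4 z 1.6 | w -0.1
(np.float64(nan), np.float64(nan), np.int64(0)) (np.float64(254.76271186440678), np.float64(175.05084745762713), np.int64(59))
clock: 8.05
position: [524.1, -4.3, 203.8]
ee_rot: [-0.065, 0.998, -0.0, -0.0]
contact_force: [0.9, 2.4, 1.9]
gripper_width: -0.2
t8.05 fore -0.2 left 32.2 z 203.8 | xang-err deg -90.04 tilt -1.000 | F fore 1.2 left 2.2 z 1.9 | w -0.2
(np.float64(nan), np.float64(nan), np.int64(0)) (np.float64(247.3448275862069), np.float64(174.48275862068965), np.int64(58))
```

View pics/f2.png

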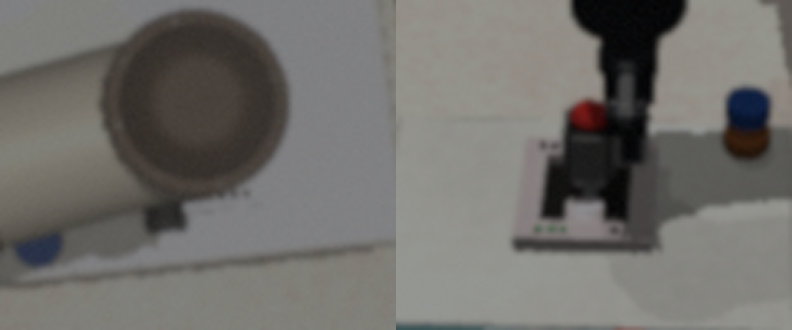

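It is crossing freely at 2–3 N, with the knob upright in mid-channel. Continuing.

```bash

python3 -m crank '{"delta_pos":[[0,-0.004,0],[0,-0.004,0],[0,-0.004,0],[0,-0.004,0],[0,-0.004,0],[0,-0.004,0],[0,-0.002,0],[0,0,0]],"twist":[0,0,0,0,0,0,0,0]}' 0
python3 -c "from h import *; st(); lever('g')" 2>/dev/null
python3 -m crank '{"delta_pos":[[0,-0.002,0],[0,-0.002,0],[0,0,0]],"twist":[0,0,0]}' 0
python3 -c "from h import *; st(); lever('g2')" 2>/dev/null
```

```text
clock: 8.82
position: [527.6, -30.0, 203.9]
ee_rot: [-0.065, 0.998, -0.0, -0.0]
contact_force: [0.3, 1.7, 1.8]
gripper_width: -0.3
t8.82 fore -0.1 left 6.3 z 203.9 | xang-err deg -90.03 tilt -1.000 | F fore 0.5 left 1.6 z 1.8 | w -0.3
(np.float64(nan), np.float64(nan), np.int64(0)) (np.float64(233.59375), np.float64(174.828125), np.int64(64))
clock: 9.17
position: [527.9, -33.5, 203.6]
ee_rot: [-0.065, 0.998, 0.0, -0.0]
contact_force: [-0.2, 2.2, 0.4]
gripper_width: 0.4
t9.17 fore -0.2 left 2.8 z 203.6 | xang-err deg -90.00 tilt -1.000 | F fore 0.1 left 2.2 z 0.4 | w 0.4
(np.float64(nan), np.float64(nan), np.int64(0)) (np.float64(231.85714285714286), np.float64(175.3015873015873), np.int64(63))
```

View pics/g2.png

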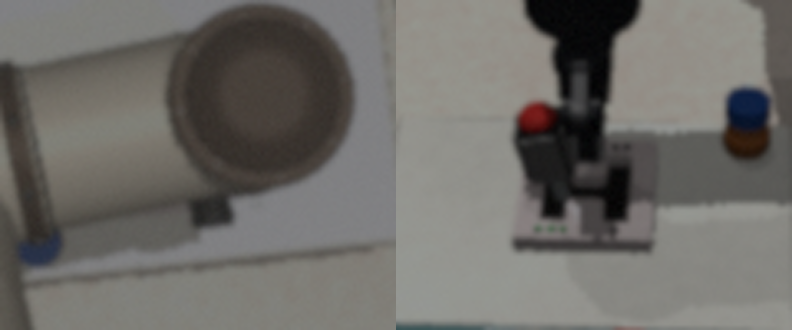

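```bash

cat >> h.py <<'E'
def sc():
    b,_=imaging.get_image("scene"); w=redcap("scene",b,(205,150,285,215)); p=on("scene",w[0],w[1],166); d=p[:2]-G
    print("scene cap n%d fore %.1f left %.1f"%(w[2],d@Fv,d@Lv))
E
python3 -m crank '{"delta_pos":[[0,-0.002,0],[0,-0.001,0],[0,0,0]],"twist":[0,0,0]}' 0
python3 -c "from h import *; st(); sc()
for u,v in ((263.6,176.5),(231.86,175.3)): d=on('scene',u,v,166)[:2]-G; print(d@Fv,d@Lv)" 2>/dev/null
```

```text
clock: 9.52
position: [528.3, -36.4, 203.6]
ee_rot: [-0.065, 0.998, 0.0, -0.0]
contact_force: [-0.8, 2.0, -0.2]
gripper_width: -0.3
t9.52 fore -0.2 left -0.2 z 203.6 | xang-err deg -90.01 tilt -1.000 | F fore -0.5 left 2.1 z -0.2 | w -0.3
scene cap n62 fore 0.0 left -36.0
0.8295686126276778 38.808894371706764
-0.5760570278632322 -32.72257701444712
```

```bash

python3 -m crank '{"delta_pos":[[0,-0.002,0],[0,0,0]],"twist":[0,0]}' 0
python3 -c "from h import *; st(); sc()" 2>/dev/null
python3 -m crank '{"delta_pos":[[0,0.015,0],[0,0.025,0],[0,0,-0.035],[0,0,-0.035],[0,0,-0.035],[0,0.01,0],[0,0,0]],"twist":[0,0,0,0,0,0,0]}' 0
python3 -c "from h import *; st(); lever('i'); cap()" 2>/dev/null
```

```text
clock: 9.73
position: [528.6, -38.5, 203.7]
ee_rot: [-0.065, 0.998, -0.0, -0.0]
contact_force: [0.0, 1.8, -1.4]
gripper_width: -0.1
t9.73 fore -0.2 left -2.3 z 203.7 | xang-err deg -90.01 tilt -1.000 | F fore 0.3 left 1.8 z -1.4 | w -0.1
scene cap n65 fore 0.9 left -38.3
clock: 10.37
position: [522.9, 11.8, 311.6]
ee_rot: [-0.066, 0.998, 0.0, 0.003]
contact_force: [0.2, 0.3, -1.0]
gripper_width: 0.1
t10.37 fore 0.7 left 48.3 z 311.6 | xang-err deg -89.95 tilt -1.000 | F fore 0.2 left 0.2 z -1.0 | w 0.1
(np.float64(nan), np.float64(nan), np.int64(0)) (np.float64(229.7536231884058), np.float64(175.55072463768116), np.int64(69))
```

View pics/i.png

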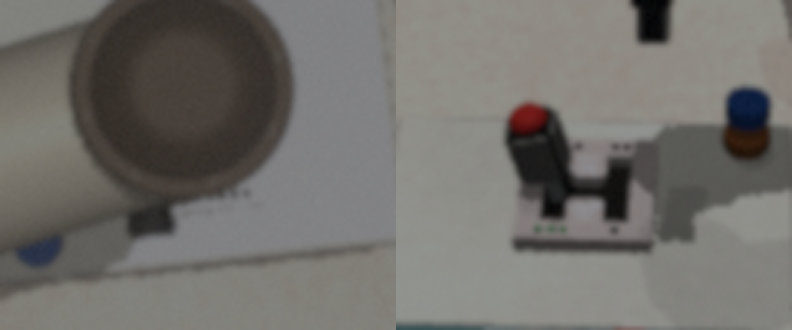

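It's now in the right lane at the channel level (cap at (528,118) in the scene crop, leaning right). I'll turn the tool back and go behind the knob.

```bash

python3 -m crank '{"delta_pos":[[0,0,0],[0,0,0],[0,0,0],[0,0,0],[0,0,0],[0,0,0],[0,0,0],[0,0,0]],"twist":[-0.12,-0.12,-0.12,-0.12,-0.12,-0.12,-0.12,-0.12]}' 0
python3 -m crank '{"delta_pos":[[0,0,0],[0,0,0],[0,0,0],[0,0,0],[0,0,0],[0,0,0]],"twist":[-0.12,-0.12,-0.12,-0.12,-0.12,-0.011]}' 0
python3 -c "from h import *; st()"
python3 -m crank '{"delta_pos":[[0.0265,0.014,0],[0.0265,0.015,0],[0.0265,0.015,0],[0,0,0],[0,0,0]],"twist":[0,0,0,0,0]}' 0
python3 -c "from h import *; st(); lever('j'); cap()" 2>/dev/null
```

```text
clock: 11.18
position: [521.8, 10.6, 307.2]
ee_rot: [-0.521, 0.853, 0.0, -0.002]
contact_force: [-0.0, 0.3, 0.2]
gripper_width: 0.1
clock: 11.68
position: [521.8, 10.7, 307.3]
ee_rot: [0.753, -0.659, -0.001, 0.002]
contact_force: [-0.5, -0.2, -0.5]
gripper_width: 0.2
t11.68 fore -0.5 left 47.4 z 307.3 | xang-err deg 0.13 tilt -1.000 | F fore -0.6 left -0.1 z -0.5 | w 0.2
clock: 12.1
position: [488.2, -74.6, 308.2]
ee_rot: [0.75, -0.661, -0.001, 0.001]
contact_force: [0.0, 0.1, 0.1]
gripper_width: 0.2
t12.10 fore -45.0 left -32.8 z 308.2 | xang-err deg -0.26 tilt -1.000 | F fore 0.1 left 0.1 z 0.1 | w 0.2
(np.float64(nan), np.float64(nan), np.int64(0)) (np.float64(229.6764705882353), np.float64(175.5441176470588), np.int64(68))
```

View pics/j.png

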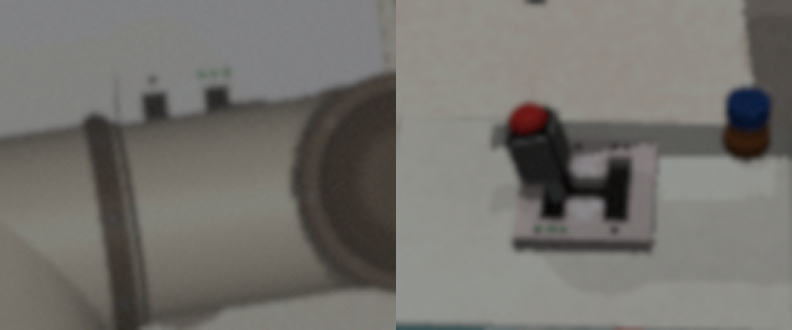

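```bash

python3 -m crank '{"delta_pos":[[0,0,0.027],[0,0,0.027],[0,0,0.027],[0,0,0.025],[0,0,0],[0,0,0]],"twist":[0,0,0,0,0,0]}' 0
python3 -c "from h import *; st(); sc()" 2>/dev/null
python3 -m crank '{"delta_pos":[[0,-0.004,0],[0,-0.004,0],[0,-0.004,0],[0,-0.004,0],[0,-0.004,0],[0,0,0]],"twist":[0,0,0,0,0,0]}' 0
python3 -c "from h import *; st(); lever('k')" 2>/dev/null
```

```text
clock: 12.75
position: [489.0, -72.8, 202.1]
ee_rot: [0.752, -0.659, -0.001, 0.001]
contact_force: [0.5, 0.1, 1.1]
gripper_width: 0.0
t12.75 fore -43.9 left -31.1 z 202.1 | xang-err deg 0.08 tilt -1.000 | F fore 0.5 left 0.0 z 1.1 | w 0.0
scene cap n74 fore -0.7 left -37.2
clock: 13.3
position: [509.2, -70.7, 203.2]
ee_rot: [0.752, -0.659, -0.0, 0.0]
contact_force: [-2.3, 0.3, 1.2]
gripper_width: 0.0
t13.30 fore -23.7 left -31.7 z 203.2 | xang-err deg 0.02 tilt -1.000 | F fore -2.2 left 0.6 z 1.2 | w 0.0
(np.float64(nan), np.float64(nan), np.int64(0)) (np.float64(229.51388888888889), np.float64(177.02777777777777), np.int64(72))
```

View pics/k.png

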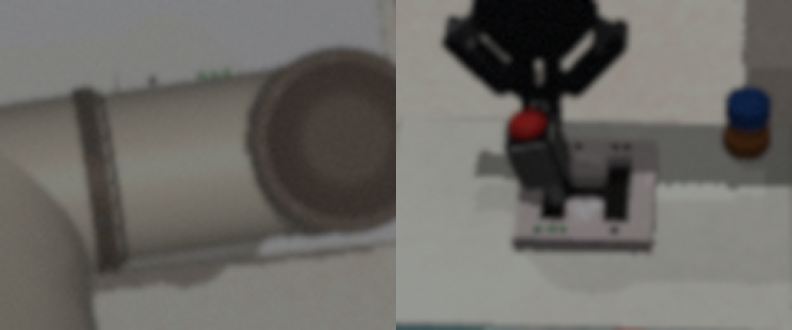

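Contact made and pushing forward (cap at (527,125) in the scene crop). Continuing towards home.

```bash

python3 -m crank '{"delta_pos":[[0,-0.004,0],[0,-0.004,0],[0,-0.004,0],[0,-0.004,0],[0,-0.004,0],[0,0,0]],"twist":[0,0,0,0,0,0]}' 0
python3 -c "from h import *; st(); sc()" 2>/dev/null
python3 -m crank '{"delta_pos":[[0,-0.003,0],[0,-0.002,0],[0,-0.001,0],[0,0,0]],"twist":[0,0,0,0]}' 0
python3 -c "from h import *; st(); sc()" 2>/dev/null
```

```text
clock: 13.9
position: [529.7, -67.9, 202.8]
ee_rot: [0.752, -0.659, 0.0, -0.0]
contact_force: [-1.5, -0.7, 1.0]
gripper_width: -0.2
t13.90 fore -2.9 left -31.6 z 202.8 | xang-err deg 0.03 tilt -1.000 | F fore -1.6 left -0.4 z 1.0 | w -0.2
scene cap n88 fore 34.3 left -35.8
clock: 14.28
position: [534.5, -67.2, 202.5]
ee_rot: [0.752, -0.659, -0.0, 0.0]
contact_force: [-1.6, 0.4, 0.1]
gripper_width: 0.0
t14.28 fore 1.9 left -31.5 z 202.5 | xang-err deg 0.01 tilt -1.000 | F fore -1.5 left 0.6 z 0.1 | w 0.0
scene cap n90 fore 40.9 left -35.4
```

```bash

python3 -m crank '{"delta_pos":[[0,-0.001,0],[0,-0.001,0],[0,-0.001,0],[0,0,0]],"twist":[0,0,0,0]}' 0
python3 -c "from h import *; st(); sc()" 2>/dev/null
python3 -m crank '{"delta_pos":[[0,-0.001,0],[0,-0.0005,0],[0,0,0]],"twist":[0,0,0]}' 0
python3 -c "from h import *; st(); sc()" 2>/dev/null
```

```text
clock: 14.67
position: [537.6, -66.8, 202.7]
ee_rot: [0.752, -0.659, -0.0, 0.0]
contact_force: [-2.7, 0.5, -1.7]
gripper_width: -0.0
t14.67 fore 5.0 left -31.6 z 202.7 | xang-err deg 0.02 tilt -1.000 | F fore -2.6 left 0.8 z -1.7 | w -0.0
scene cap n91 fore 45.1 left -35.0
clock: 14.97
position: [539.2, -66.7, 202.9]
ee_rot: [0.752, -0.659, 0.0, -0.0]
contact_force: [-1.8, -1.1, -1.1]
gripper_width: 0.0
t14.97 fore 6.6 left -31.6 z 202.9 | xang-err deg 0.02 tilt -1.000 | F fore -1.9 left -0.9 z -1.1 | w 0.0
scene cap n93 fore 47.5 left -35.0
```

```bash

python3 -m crank '{"delta_pos":[[0,-0.001,0],[0,0,0],[0,0,0]],"twist":[0,0,0]}' 0
python3 -c "from h import *; st(); sc()" 2>/dev/null
python3 -m crank '{"delta_pos":[[0,-0.001,0],[0,0,0],[0,0,0]],"twist":[0,0,0]}' 0
python3 -c "from h import *; st(); sc()" 2>/dev/null
```

```text
clock: 15.27
position: [540.2, -66.5, 203.0]
ee_rot: [0.752, -0.659, 0.0, -0.0]
contact_force: [-2.6, 0.2, -1.4]
gripper_width: 0.2
t15.27 fore 7.6 left -31.6 z 203.0 | xang-err deg 0.02 tilt -1.000 | F fore -2.5 left 0.5 z -1.4 | w 0.2
scene cap n94 fore 48.9 left -35.1
clock: 15.57
position: [540.9, -66.4, 202.9]
ee_rot: [0.752, -0.659, -0.0, 0.0]
contact_force: [-2.2, 0.2, -0.8]
gripper_width: 0.2
t15.57 fore 8.4 left -31.6 z 202.9 | xang-err deg 0.02 tilt -1.000 | F fore -2.1 left 0.5 z -0.8 | w 0.2
scene cap n96 fore 49.7 left -35.0
```

```bash

python3 -m crank '{"delta_pos":[[0,-0.001,0],[0,0,0],[0,0,0]],"twist":[0,0,0]}' 0
python3 -c "from h import *; st(); sc()" 2>/dev/null
python3 -m crank '{"delta_pos":[[0,-0.001,0],[0,0,0],[0,0,0]],"twist":[0,0,0]}' 0
python3 -c "from h import *; st(); lever('m');sc()" 2>/dev/null
```

```text
clock: 15.87
position: [541.7, -66.3, 202.7]
ee_rot: [0.752, -0.659, -0.0, 0.0]
contact_force: [-4.2, -0.3, -0.3]
gripper_width: -0.5
t15.87 fore 9.2 left -31.6 z 202.7 | xang-err deg 0.01 tilt -1.000 | F fore -4.2 left 0.2 z -0.3 | w -0.5
scene cap n94 fore 50.3 left -34.8
clock: 16.17
position: [542.5, -66.2, 202.7]
ee_rot: [0.752, -0.659, -0.001, 0.001]
contact_force: [-4.8, -0.5, -1.0]
gripper_width: -0.1
t16.17 fore 10.0 left -31.6 z 202.7 | xang-err deg 0.01 tilt -1.000 | F fore -4.8 left 0.2 z -1.0 | w -0.1
(np.float64(nan), np.float64(nan), np.int64(0)) (np.float64(228.65591397849462), np.float64(190.73118279569894), np.int64(93))
scene cap n93 fore 50.8 left -34.9
```

View pics/m.png

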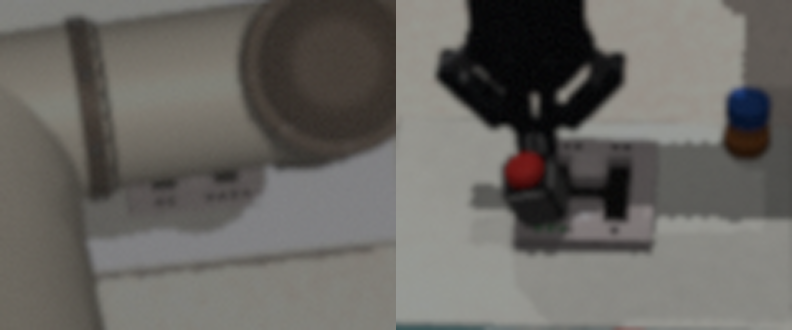

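The force is starting to rise near the forward stop, so I'll press a little more to confirm it's home.

```bash

python3 -m crank '{"delta_pos":[[0,-0.001,0],[0,-0.001,0],[0,0,0],[0,0,0]],"twist":[0,0,0,0]}' 0
python3 -c "from h import *; st(); sc()" 2>/dev/null
python3 -m crank '{"delta_pos":[[0,-0.001,0],[0,-0.001,0],[0,0,0],[0,0,0]],"twist":[0,0,0,0]}' 0
python3 -c "from h import *; st(); sc()" 2>/dev/null
```

```text
clock: 16.65
position: [544.0, -66.0, 202.4]
ee_rot: [0.752, -0.659, -0.001, 0.001]
contact_force: [-6.8, 0.2, -0.2]
gripper_width: 0.0
t16.65 fore 11.5 left -31.6 z 202.4 | xang-err deg -0.00 tilt -1.000 | F fore -6.7 left 1.1 z -0.2 | w 0.0
scene cap n98 fore 51.8 left -35.1
clock: 17.03
position: [545.2, -65.9, 202.2]
ee_rot: [0.752, -0.659, -0.002, 0.002]
contact_force: [-7.8, -0.9, -0.9]
gripper_width: -0.1
t17.03 fore 12.7 left -31.6 z 202.2 | xang-err deg -0.01 tilt -1.000 | F fore -7.8 left 0.2 z -0.9 | w -0.1
scene cap n98 fore 53.0 left -35.0
```

The lever still creeps while force rises only slowly (compliance or soft stop). I'll back off and measure the lever free.

```bash

python3 -m crank '{"delta_pos":[[0,0.01,0],[0,0.02,0],[0,0.015,0],[0,0,-0.035],[0,0,-0.035],[0,0,-0.03],[0,0,0]],"twist":[0,0,0,0,0,0,0]}' 0
python3 -c "from h import *; st(); sc()" 2>/dev/null
python3 -m crank '{"delta_pos":[[-0.04,0,0],[-0.04,0,0],[-0.04,0,0],[-0.04,0,0],[-0.04,0,0],[0,0,0],[0,0,0]],"twist":[0,0,0,0,0,0,0]}' 0
python3 -c "from h import *; st(); lever('n');sc();cap()" 2>/dev/null
```

```text
clock: 17.67
position: [507.0, -71.4, 311.6]
ee_rot: [0.753, -0.658, 0.008, -0.007]
contact_force: [1.3, 0.1, 0.2]
gripper_width: 0.1
t17.67 fore -25.9 left -32.1 z 311.6 | xang-err deg 0.13 tilt -1.000 | F fore 1.3 left -0.1 z 0.2 | w 0.1
scene cap n94 fore 50.8 left -35.1
clock: 18.3
position: [476.5, 129.2, 302.8]
ee_rot: [0.753, -0.658, 0.0, -0.001]
contact_force: [-0.3, -0.5, 0.1]
gripper_width: 0.1
t18.30 fore -29.9 left 170.8 z 302.8 | xang-err deg 0.27 tilt -1.000 | F fore -0.4 left -0.5 z 0.1 | w 0.1
(np.float64(323.734375), np.float64(208.046875), np.int64(64)) (np.float64(228.76404494382024), np.float64(190.95505617977528), np.int64(89))
cap fore 43.7 left -36.6 z 158.9 err 1.5 lean fore~0.257 across~0.215
scene cap n89 fore 51.4 left -34.8
top cap n64 fore 42.8 left -35.7 lean fore~0.255 across~0.213
```

View pics/n.png

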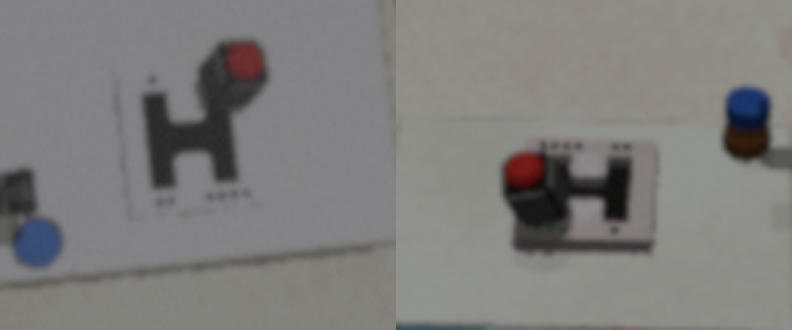

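```bash

python3 -c "
from h import *
for n in ('scene','top'):
    b,_=imaging.get_image(n); a=np.load(f'pics/{n}0.npz')['p']
    cv2.imwrite(f'pics/{n}_end.png',b)
    bl=lambda p:[round(float(x.mean()),2) for x in np.nonzero((p[...,0].astype(int)>80)&(p[...,0]>1.6*p[...,2])) ] if 1 else 0
    box=(slice(160,200),slice(280,315)) if n=='scene' else (slice(245,280),slice(240,285))
    print(n,bl(a[box]),bl(b[box]))
st(); sc()"
```

```text
scene [10.46, 16.46] [10.19, 15.84]
top [18.08, 20.85] [17.95, 21.11]
t18.60 fore -30.4 left 167.3 z 302.9 | xang-err deg -0.10 tilt -1.000 | F fore -0.2 left -0.4 z 0.3 | w -0.1
scene cap n89 fore 51.5 left -34.6
```

View pics/scene_end.png

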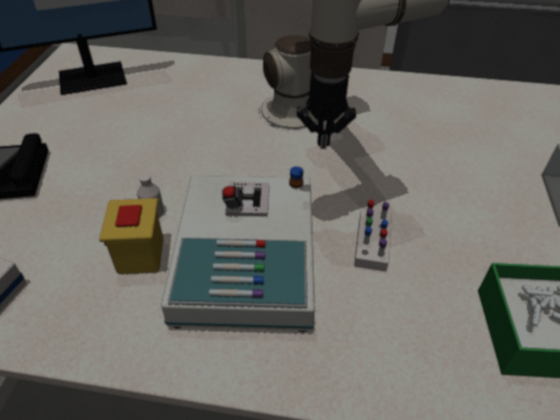

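The lever leans forward and right in slot 3 (knob at (230,195)). The jar (297,177), rack, bottle and box are where they started, and the arm is clear.

```bash
python3 -c "from bench import job_done; print(job_done())"
```

```text
the job is handed in; nothing more can be done
None
```

The lever is in the third slot and the job is handed in. With the fingers shut the whole time, I pushed it back to the cross channel, across into the right-hand lane, then forward to the stop. Pushing forces read about 2–4 N, rising to about 8 N at the end stop, and the job took about 18.6 s.

**Lever position:** with the arm withdrawn, the two views give a fore lean of about 0.26–0.28 rad (nominal 0.27) and an across lean of about 0.21–0.23 rad. At the stop the push force rose, and the cap sprang back about 2 mm when I let go. It then stayed put over the next second.

**Disagreement:** the fore lean depends on the method. Dividing the cap's offset by a nominal lever length gives 0.255–0.257, while the cap's measured height gives about 0.277. I took the spring-back as the sign that it was fully home.

**Surroundings:** the jar's cap was unchanged to within a pixel in both views. The rack, bottle and sharps box I checked only by eye, and they looked unmoved. The arm was clear of everything at hand-in.

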